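Scan the croissant tray's label

TASK

Draw the hand scanner straight up out of its holder and tip it over to scan the barcode label in front of the tray of crescent-shaped pastries (not the round buns): the nose looks squarely at the middle of the label from about 8 cm away, with the scanner's broad head in line with the label's long side. Do not bump the trays or label stands with scanner or robot, and leave everything else on the counter where it is. Finish while still holding the scanner there in the gripper, aimed, steady and clear of everything; do not put it down.

Things in the scene. Friction and masses are not known exactly. Their poses are not given: they have to be found in the camera images.
- scanner: hand barcode scanner, 160 mm long, about 0.16 kg, upright in its holder, nose (window, reading end) down. Origin mid-nose; z runs from nose to tail (up at the start), y along the broad side, x through the thickness. From the nose: black head 26 (x) by 60 (y) by 40 mm long, then grey handle 24 (x) by 36 (y) mm to the tail. Centre of mass 78 mm from the nose. Same either way round about z.
- scan_point (a point): a point fixed to the scanner, on its axis 80 mm in front of the nose (at scanner z = -80 mm): it should lie on the middle of the label when the scanner is well aimed
- holder: wooden open-topped pocket, fixed, outside 42 (x) by 76 (y) mm, 70 mm tall, walls 5 mm, on a foot 80 x 110 x 6 mm; inside 32 x 66 mm, floor 6 mm above the counter. Origin under its centre, z up. The scanner stands loose in it, axes parallel, its handle out of the top by about 96 mm
- crescent_tray: wooden pastry tray 220 mm (x) by 260 mm (y), up to about 65 mm high with its pastries, holding six crescent-shaped pastries (croissants). Fixed. Origin on the counter at the middle of its front edge (the tray lies on the +x side), z up
- round_tray: the same tray holding twelve round buns. Fixed. Origin likewise. Which tray is left and which right changes
- crescent_stand: small wooden stand 50 mm (x) by 70 mm (y) just in front of the croissant tray, carrying its label; 62 mm tall with the label card. Fixed. Origin on the counter, right below the middle of the label, z up; the label faces its -x side
- crescent_label: barcode label of the croissant tray: white paper 40 x 70 mm with black bars on a black card 60 x 90 mm, tilted 35 degrees from level, facing up and forward (towards the robot). Origin mid-face, 45 mm above the counter; z points straight out of the face, y along the long side (level), x up the slope
- round_stand: the same stand in front of the tray of round buns. Fixed
- round_label: the same label on the stand of the round buns, not to be scanned
- jug: small white ceramic cream cup, 56 mm wide, 65 mm tall, between the two label stands; origin under its centre. Bystander, loose
- mug: white mug, 76 mm wide, 85 mm tall, on the right; origin under its centre. Bystander, loose
- side_plate: square white plate 140 x 140 x 12 mm, on the left; origin under its centre. Bystander, loose
- tongs: steel pastry tongs, about 160 mm long, 12 mm thick, lying on the square plate; origin in the middle of the underside. Bystander, loose
- cookie_jar: glass biscuit jar, 124 mm wide, 172 mm tall, far right; origin under its centre. Bystander, loose
- sign: black card 100 mm wide upright in a small wooden block, 88 mm tall, on the left; origin under its centre. Bystander, loose
- utensil_pot: metal pot 80 mm wide, 110 mm tall, with wooden servers up to 170 mm high, on the right; origin under its centre. Bystander, loose
Not all that is in view belongs to the job. What is shaped like the holder but blue or purple is not meant.

How it is judged:
By the outcome, as a careful person would: the job done as asked, in the order asked, and still so for the second after the job is handed in, while the arm keeps its last pose, push and grip.
It also fails if it takes over 42 s, if anything falls off the work surface, if the arm or the gripper's body presses on something with over 40 N, if the wrist force passes 120 N, or if a joint passes its speed limit or range.

ROBOT

A 7-joint arm with a two-finger parallel gripper is mounted at the origin on the work surface. World frame = base frame: x ahead of the robot, y to its left, z up, the work surface at z = 0. Lengths are in m, angles in rad, forces in N, time in s.
With the tool pointing down it reaches from about 0.425 to 0.825 m from the base axis. Payload 3.6 kg.
Tool frame: the origin (TCP) lies on the centre line of the jaws, within the pads' length; the fingertips stand 8 mm ahead of it and the grasp point (between the pads) lies 11 mm behind it; z points along the fingers, y is the line along which they close (so a half turn about z gives the same grasp; the last joint's range is limited). The gripper opens to 93 mm and grips with 3 to 60 N. Pads are 15 mm wide; open, the fingers measure 128 mm over their backs; the gripper's body (75 mm by 188 mm) begins 65 mm behind the grasp point.
Start: joints at [1.256, 0.615, -0.013, 1.423, 0.008, 1.103, -0.04], TCP at [0.185, -0.623, 0.227] pointing down, gripper open.
Joint ranges: [-3.12, 3.12], [-0.3, 2.06], [-1.34, 1.32], [0.26, 2.42], [-1.36, 4.5], [0.01, 1.98], [-2.84, 2.84]. Speed limits (rad/s): [2.79, 2.79, 3.14, 3.14, 3.14, 3.14, 3.14].

INTERFACE

Orientations are given as a rotation vector (axis times angle).
In Python, from rig import * gives the robot as it stands. The module is installed in compiled form; this text tells all that it offers.
- The arm moves only by the tool drive_tool, never from a script. Its argument "deltas" is a list of rows, each an object with "xyz": the shift along the tool's x, y, z scaled (see below), a list of three; "rotation": the turn, a rotation vector about the tool's x, y, z scaled (see below), a list of three. A call has 1 to 5 rows; each row shifts and turns the commanded pose from where the row before left it, along the tool's axes as they then stand; what a row does not reach is not made up. The controller multiplies each number of a shift by 20 cm and each number of a turn by pi rad. A row lasts 1/10 s, in which the tool goes at most 50 mm and 8.59 degrees, less where a joint would pass 70% of its speed; a pose out of reach is approached as far as the arm can. A call with a number of a shift or a turn outside -1 to 1 is refused whole. A call with a gripper value outside its range is refused whole. "hand" is the finger opening in mm, from 0 to 93, set as the call begins (left out, the last holds). The fingers move at their own pace and stop on an object; "grip_force" is the grip in N (left out, the last holds). Time passes only in rows, so rows that do not move let the fingers close. It gives the time, the measured TCP pose, the force, the opening and the grip force at its end, in the units of the state.
- observe(): the state, without advancing time (a new reading comes with each control period).
- snapshot(name): name is "scene" or "top" or "wrist"; returns a dict with "img" (420x560x3 uint8, red, green, blue), "fx", "fy", "cx", "cy" (pixels), "k1" (the pictures are not rectified: a ray, as slopes to the right and down, at radius r is drawn at 1 + k1 r^2 times it, then the intrinsics apply), "R" (3x3) and "t" (3): a world point X has camera coordinates R X + t; the wrist camera has in their place "mount" (4x4, takes a point from camera to tool coordinates, whose origin is the TCP and whose axes are the flange's). Camera axes: x right, y down, z forward; pixel columns grow to the right and rows downward; lengths in m; the calibration is good to about 2 mm. A picture is of the moment at which its call begins: read the wrist's pose just before it. There is no depth.
- hand_in(): hands the job in; it is judged then, once.
The state is a dict: "time_s": time; "qpos": joint angles; "dq": joint speeds; "tau": joint torques, N m; "eef_pos": TCP position; "orientation": TCP orientation; "contact_force": force on the tool from outside, world axes, zero at the start; "moment": the same for the moment, N m; "grip_width": opening from 0.0 (shut) to 1.0 (fully open); "gripper_force": force on a finger pad.
Only numpy, scipy, OpenCV 4.12 (cv2) and the standard library are available. Lean on these libraries where they do the work, as an engineer would, in place of code of your own. Each camera call takes 0.05 s, during which the arm holds its last target. There are 200 camera calls.

## Working session

There is one attempt and no reset: what is moved stays moved. The work goes in short steps, Python scripts to look and compute and a tool call to move; the robot and the scene stay as the last step left them, time stands still between calls to the robot, and variables do not carry over. Pictures are saved under pics/ and viewed, at most 10 in all, crops included, and the job is handed in when it is done.

Besides the shell and the picture viewer there is one more tool, called as name([rows], argument=value, ...), one row to a line, values as JSON. drive_tool: Moves the arm, as the interface text tells. Shifts and turns lie within -1 to 1; 1 stands for 20 cm of shift or pi rad of turn. Its arguments: {"type":"object","properties":{"deltas":{"type":"array"},"hand":{"type":"number"},"grip_force":{"type":"number"}},"required":["deltas"]}

```bash
mkdir -p pics; cat > h.py <<'E'
from rig import *
import numpy as np, cv2
from scipy.spatial.transform import Rotation as Ro
def snap(n,f):
    s=observe(); p=snapshot(n); cv2.imwrite('pics/'+f,p['img'][:,:,::-1]); 
    if n=='wrist':
        T=np.eye(4);T[:3,:3]=Ro.from_rotvec(s['orientation']).as_matrix();T[:3,3]=s['eef_pos']
        W=T@np.array(p['mount']); p['R']=W[:3,:3].T; p['t']=-W[:3,:3].T@W[:3,3]
    d={k:np.array(v) for k,v in p.items() if k!='mount'}; np.savez('pics/'+f+'.npz',**d); return d
def load(f): return dict(np.load('pics/'+f+'.npz'))
def ray(c,uv):
    K=np.array([[c['fx'],0,c['cx']],[0,c['fy'],c['cy']],[0,0,1]],float)
    uv=np.array(uv,float).reshape(-1,2); q=(uv-[c['cx'],c['cy']])/[c['fx'],c['fy']]
    s=q.copy()
    for _ in range(30): s=q/(1+c['k1']*(s**2).sum(1,keepdims=True))
    d=np.c_[s,np.ones(len(s))]@c['R']; o=-c['R'].T@c['t']; return o,d
def plane(c,uv,z):
    o,d=ray(c,uv); return o+d*((z-o[2])/d[:,2:3])
def proj(c,X):
    X=np.atleast_2d(X)@c['R'].T+c['t']; s=X[:,:2]/X[:,2:]; s=s*(1+c['k1']*(s**2).sum(1,keepdims=True))
    return s*[c['fx'],c['fy']]+[c['cx'],c['cy']]
def tri(c1,u1,c2,u2):
    o1,d1=ray(c1,u1);o2,d2=ray(c2,u2);d1=d1[0];d2=d2[0]
    a=np.linalg.lstsq(np.c_[d1,-d2],o2-o1,rcond=None)[0]; p=o1+a[0]*d1;q=o2+a[1]*d2
    return (p+q)/2,np.linalg.norm(p-q)
E
python3 - <<'E'
from h import *
for n in ['scene','top','wrist']:
    c=snap(n,n+'1.png'); print(n,-c['R'].T@c['t'],c['R'][2],c['fx'],c['k1'])
print(observe())
E
```

```text
scene [ 0.98362667 -0.74424797  0.82364214] [-0.42945144  0.60229392 -0.67291418] 382.8994263119502 -0.07937177037360225
top [ 0.28831248 -0.04039426  1.08553432] [ 0.17314522  0.00495262 -0.98488385] 402.21463691101087 0.013895441257011183
wrist [ 0.25513072 -0.60129162  0.38341808] [-0.25432059 -0.07204985 -0.9644324 ] 320.1469162917839 0.010363217172434732
{'time_s': 0.15, 'qpos': array([ 1.25648685,  0.61567296, -0.01260534,  1.42449615,  0.00808625,
        1.10339021, -0.04040895]), 'dq': array([ 0.00080707, -0.00233049,  0.00024528, -0.00379111, -0.00014804,
       -0.0016421 , -0.00030253]), 'tau': array([ 6.10749448e-04, -4.59348214e+01,  2.09053173e-01, -1.65943676e+01,
       -6.12011156e-02,  1.81875302e-02,  1.57223440e-04]), 'eef_pos': array([ 0.18435412, -0.62271082,  0.22577444]), 'orientation': array([-3.10723477e+00, -4.50320723e-01,  4.46847104e-04]), 'contact_force': array([-1.31319092,  0.48335587,  0.19509094]), 'moment': array([ 0.03597889,  0.01458827, -0.03096047]), 'gripper_force': 0.0, 'grip_width': 0.9996856049240984}
```

View pics/scene1.png

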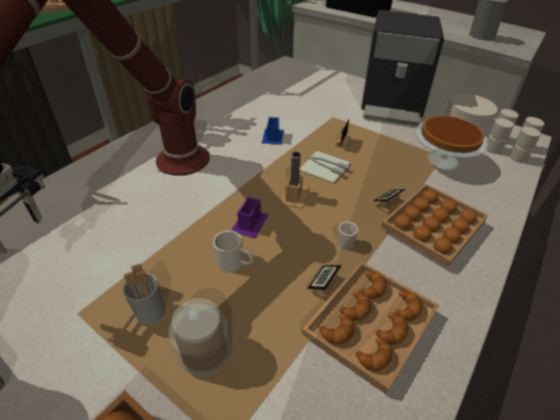

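View pics/top1.png

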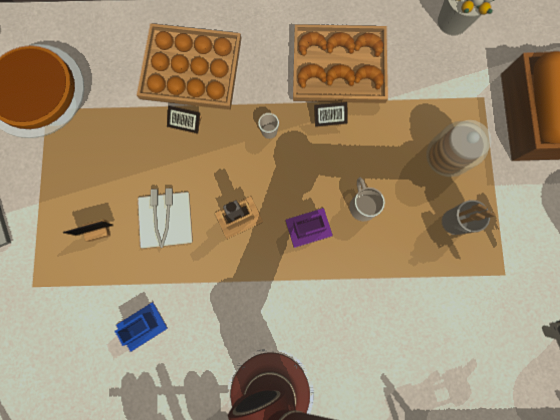

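The croissant tray is the right one in the top view, with its label at about (331,114). The wooden holder with the scanner is at (236,212). I'll measure both from enlarged crops.

```bash
python3 - <<'E'
from h import *
t=load('top1.png');s=load('scene1.png')
def crop(c,x,y,w,h,k): return cv2.resize(c['img'][y:y+h,x:x+w,::-1],None,fx=k,fy=k,interpolation=cv2.INTER_CUBIC)
a=crop(t,205,180,60,60,6); b=crop(t,300,90,60,45,6); d=crop(s,270,145,50,60,6); e=crop(s,300,255,50,45,6)
o=np.zeros((600,760,3),np.uint8)
for im,x,y in((a,0,0),(b,0,365-30),(d,380,0),(e,380,365-30)): 
    h,w=im.shape[:2];h=min(h,600-y);o[y:y+h,x:x+w]=im[:h]
cv2.imwrite('pics/crops.png',o)
for n,c,u in(('top',t,(331,114)),('scene',s,(324,278))): print(n,plane(c,u,.045))
for n,c,u in(('top tail',t,(233,207)),('scene tail',s,(296,154))): print(n,plane(c,u,.166))
print(tri(t,(331,114),s,(324,278)),tri(t,(233,207),s,(296,154)))
E
```

```text
top [[ 0.72293946 -0.18437402  0.045     ]]
scene [[ 0.72686293 -0.18682101  0.045     ]]
top tail [[0.45050223 0.06998741 0.166     ]]
scene tail [[0.45199037 0.07950174 0.166     ]]
(array([ 0.72512799, -0.18451904,  0.04105422]), np.float64(0.001309225320753669)) (array([0.45269206, 0.07198036, 0.16941148]), np.float64(0.00720598479531679))
```

View pics/crops.png

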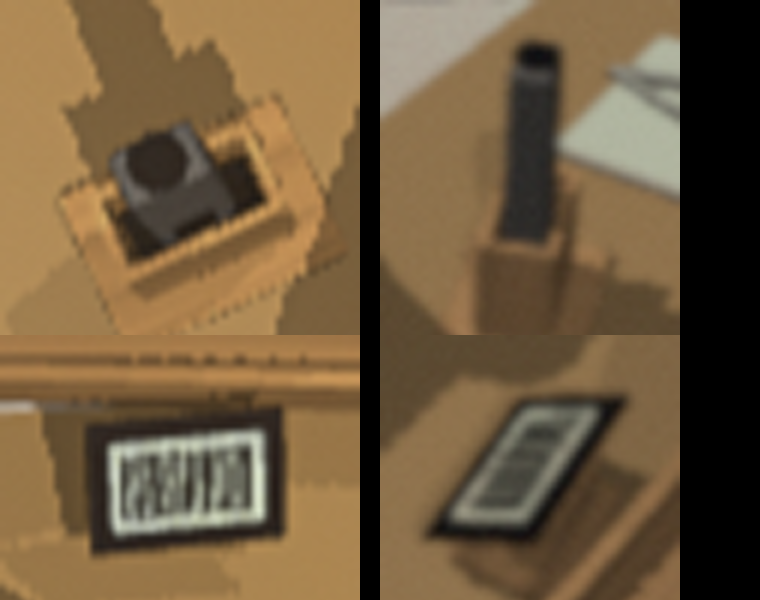

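```bash
cat >> h.py <<'E'
def plan(p1,R1,n,polar=False,start=None):
    s=observe(); p0,R0=start if start else (s['eef_pos'],Ro.from_rotvec(s['orientation']).as_matrix())
    dr=(Ro.from_matrix(R0.T@R1)).as_rotvec(); pp,Rp=p0,R0; out=[]
    for i in range(1,n+1):
        f=i/n
        if polar:
            a0,a1=np.arctan2(p0[1],p0[0]),np.arctan2(p1[1],p1[0]); r=np.hypot(*p0[:2])*(1-f)+f*np.hypot(*p1[:2]); a=a0+(a1-a0)*f
            p=np.array([r*np.cos(a),r*np.sin(a),p0[2]*(1-f)+p1[2]*f])
        else: p=p0+(p1-p0)*f
        R=R0@Ro.from_rotvec(dr*f).as_matrix()
        x=Rp.T@(p-pp)/.2; w=Ro.from_matrix(Rp.T@R).as_rotvec()/np.pi
        out.append((x,w)); print('x',np.round(x,3),'w',np.round(w,4),'mm',round(np.linalg.norm(p-pp)*1e3),'deg',round(np.linalg.norm(w)*180,1))
        pp,Rp=p,R
def down(yaw): # tool y (closing) azimuth yaw, z down
    y=np.array([np.cos(yaw),np.sin(yaw),0]); z=np.array([0,0,-1.]); return np.c_[np.cross(y,z),y,z]
E
python3 - <<'E'
from h import *
t=load('top1.png');s=load('scene1.png')
T=lambda u:(205+u[0]/6,180+u[1]/6)
print('tail',tri(t,T((162,165)),s,(296.3,154.7)), plane(t,T((162,165)),.166))
f=plane(t,[T(u) for u in[(60,195),(275,95),(340,255),(125,335)]],.006);print('foot',f.round(3))
L=lambda u:(300+u[0]/6,90+(u[1]-335)/6)
l=plane(t,[L(u) for u in[(107,440),(264,430),(270,524),(113,536)]],.045);print('lab',l.round(3),tri(t,L((188.5,482.5)),s,(324.5,276.8)))
s0=observe();p=s0['eef_pos']+[0,0,.09];R=Ro.from_rotvec(s0['orientation']).as_matrix();print(R.round(3))
plan(np.array([.45,.072,.315]),down(np.radians(26)),15,True,(p,R))
E
```

```text
tail (array([0.4522315 , 0.07474776, 0.16521499]), np.float64(0.007003431170502131)) [[0.44938177 0.07231478 0.166     ]]
foot [[0.465 0.138 0.006]
 [0.509 0.04  0.006]
 [0.434 0.012 0.006]
 [0.4   0.109 0.006]]
lab [[ 0.743 -0.149  0.045]
 [ 0.746 -0.221  0.045]
 [ 0.7   -0.221  0.045]
 [ 0.697 -0.15   0.045]] (array([ 0.72381303, -0.18402489,  0.04388586]), np.float64(0.0051299543917106465))
[[ 0.959  0.284 -0.001]
 [ 0.284 -0.959  0.002]
 [-0.    -0.002 -1.   ]]
x [ 0.305 -0.079  0.   ] w [-0.     -0.     -0.0369] mm 63 deg 6.6
x [ 0.301 -0.073  0.   ] w [-0.     -0.     -0.0369] mm 62 deg 6.6
x [ 0.296 -0.067  0.   ] w [-0.     -0.     -0.0369] mm 61 deg 6.6
x [ 0.291 -0.061  0.   ] w [-0.     -0.     -0.0369] mm 59 deg 6.6
x [ 0.286 -0.056  0.   ] w [-0.     -0.     -0.0369] mm 58 deg 6.6
x [ 0.281 -0.05   0.   ] w [-0.     -0.     -0.0369] mm 57 deg 6.6
x [ 0.275 -0.045  0.   ] w [-0.     -0.     -0.0369] mm 56 deg 6.6
x [ 0.27 -0.04  0.  ] w [-0.     -0.     -0.0369] mm 55 deg 6.6
x [ 0.265 -0.036  0.   ] w [-0.     -0.     -0.0369] mm 53 deg 6.6
x [ 0.259 -0.031  0.   ] w [-0.     -0.     -0.0369] mm 52 deg 6.6
x [ 0.254 -0.027  0.   ] w [-0.     -0.     -0.0369] mm 51 deg 6.6
x [ 0.248 -0.023  0.   ] w [-0.     -0.     -0.0369] mm 50 deg 6.6
x [ 0.242 -0.02   0.   ] w [-0.     -0.     -0.0369] mm 49 deg 6.6
x [ 0.237 -0.016  0.   ] w [-0.     -0.     -0.0369] mm 47 deg 6.6
x [ 0.231 -0.013  0.   ] w [-0.     -0.     -0.0369] mm 46 deg 6.6
```

drive_tool([
  {"xyz": [0,0,-0.2],"rotation": [0,0,0]},
  {"xyz": [0,0,-0.25],"rotation": [0,0,0]},
  {"xyz": [0.22,-0.06,0],"rotation": [0,0,-0.0277]},
  {"xyz": [0.22,-0.055,0],"rotation": [0,0,-0.0277]},
  {"xyz": [0.22,-0.05,0],"rotation": [0,0,-0.0277]},
], hand=93)

```text
time_s: 0.65
eef_pos: [0.2964, -0.5434, 0.3166]
orientation: [3.023, 0.856, 0.001]
contact_force: [0.6, -0.3, -0.5]
grip_width: 1.0
gripper_force: 0.0
```

drive_tool([
  {"xyz": [0.22,-0.05,0],"rotation": [0,0,-0.03]},
  {"xyz": [0.22,-0.045,0],"rotation": [0,0,-0.03]},
  {"xyz": [0.22,-0.04,0],"rotation": [0,0,-0.03]},
  {"xyz": [0.22,-0.04,0],"rotation": [0,0,-0.03]},
  {"xyz": [0.22,-0.04,0],"rotation": [0,0,-0.03]},
])

```text
time_s: 1.15
eef_pos: [0.4292, -0.3641, 0.3162]
orientation: [-2.738, -1.539, -0.0]
contact_force: [1.0, 0.1, -0.0]
grip_width: 1.0
gripper_force: 0.0
```

drive_tool([
  {"xyz": [0.21,-0.03,0],"rotation": [0,0,-0.03]},
  {"xyz": [0.21,-0.03,0],"rotation": [0,0,-0.03]},
  {"xyz": [0.21,-0.03,0],"rotation": [0,0,-0.03]},
  {"xyz": [0.2,-0.02,0],"rotation": [0,0,-0.03]},
  {"xyz": [0.2,-0.02,0],"rotation": [0,0,-0.03]},
])

```text
time_s: 1.65
eef_pos: [0.4774, -0.1636, 0.3164]
orientation: [-2.303, -2.136, -0.0]
contact_force: [0.4, 0.6, 0.3]
grip_width: 1.002
gripper_force: 0.0
```

```bash
python3 - <<'E'
from h import *
s=observe();print(s['eef_pos'],s['qpos'],s['time_s'])
plan(np.array([.45,.073,.30]),down(np.radians(26)),5)
E
```

```text
[ 0.47735993 -0.16364058  0.31642162] [ 0.59223017  0.32892429 -0.4223213   1.6819283   0.14449102  1.16188067
  0.05715148] 1.65
x [ 0.234 -0.045  0.017] w [-0.     -0.     -0.0337] mm 48 deg 6.1
x [ 0.237 -0.02   0.016] w [-0.     -0.     -0.0337] mm 48 deg 6.1
x [0.238 0.005 0.016] w [-0.     -0.     -0.0337] mm 48 deg 6.1
x [0.236 0.03  0.016] w [-0.     -0.     -0.0337] mm 48 deg 6.1
x [0.232 0.055 0.016] w [-0.     -0.     -0.0337] mm 48 deg 6.1
```

drive_tool([
  {"xyz": [0.234,-0.045,0.01],"rotation": [0,0,-0.0337]},
  {"xyz": [0.237,-0.02,0.01],"rotation": [0,0,-0.0337]},
  {"xyz": [0.238,0.005,0.01],"rotation": [0,0,-0.0337]},
  {"xyz": [0.236,0.03,0.01],"rotation": [0,0,-0.0337]},
  {"xyz": [0.232,0.055,0.01],"rotation": [0,0,-0.0337]},
])

```text
time_s: 2.15
eef_pos: [0.4501, 0.0727, 0.3067]
orientation: [1.665, 2.664, -0.0]
contact_force: [0.1, 0.1, 0.1]
grip_width: 0.999
gripper_force: 0.0
```

drive_tool([
  {"xyz": [0,0,0],"rotation": [0,0,0]},
  {"xyz": [0,0,0],"rotation": [0,0,0]},
  {"xyz": [0,0,0],"rotation": [0,0,0]},
])

```text
time_s: 2.45
eef_pos: [0.451, 0.0695, 0.3064]
orientation: [1.674, 2.658, -0.002]
contact_force: [0.0, 0.0, 0.3]
grip_width: 0.999
gripper_force: 0.0
```

```bash
python3 - <<'E'
from h import *
c=snap('wrist','w2.png'); s=observe();print(s['eef_pos'],s['orientation'],proj(c,[[.4505,.0735,.166],[.452,.075,.07]]))
u=proj(c,[.4505,.0735,.166])[0].astype(int);x,y=max(0,u[0]-90),max(0,u[1]-80);print(x,y)
cv2.imwrite('pics/w2c.png',cv2.resize(c['img'][y:y+190,x:x+200,::-1],None,fx=3,fy=3,interpolation=cv2.INTER_CUBIC))
E
```

```text
[0.4511011  0.06923965 0.30641762] [ 1.67503301e+00  2.65769786e+00 -1.61477149e-03] [[284.51790078 198.58167256]
 [286.02980048 180.34546399]]
194 118
```

View pics/w2c.png

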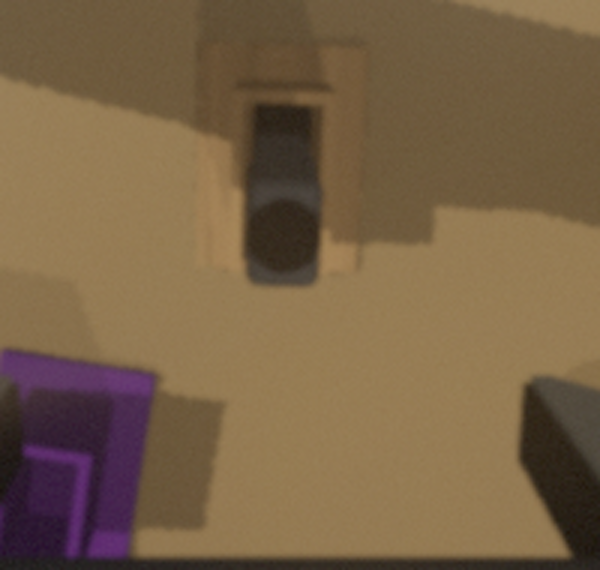

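```bash
python3 - <<'E'
from h import *
c=load('w2.png');V=lambda L:[(194+a/3,118+b/3) for a,b in L]
s=observe();R=Ro.from_rotvec(s['orientation']).as_matrix();print('tool y az',np.degrees(np.arctan2(R[1,1],R[0,1])))
def a(p,q): return np.degrees(np.arctan2(*(p-q)[[1,0]]))
t=plane(c,V([(248,181),(321,183),(319,283),(248,281)]),.166);print('tail',t.round(4),t.mean(0),[np.linalg.norm(t[1]-t[0]),np.linalg.norm(t[2]-t[1])],a(t[0],t[3]),a(t[1],t[2]))
f=plane(c,V([(200,42),(366,42),(360,270),(198,268)]),.006);print('foot',f.round(3),f.mean(0),np.linalg.norm(f[1]-f[0]),np.linalg.norm(f[2]-f[1]),a(f[0],f[3]),a(f[1],f[2]))
E
```

```text
tool y az 25.557039716789582
tail [[0.4354 0.0879 0.166 ]
 [0.4563 0.0972 0.166 ]
 [0.4702 0.0678 0.166 ]
 [0.4493 0.0585 0.166 ]] [0.45279601 0.07786729 0.166     ] [np.float64(0.022888265838106048), np.float64(0.032562100439096534)] 115.21573465683308 115.23721276411325
foot [[0.396 0.111 0.006]
 [0.465 0.144 0.006]
 [0.513 0.046 0.006]
 [0.44  0.012 0.006]] [0.45346532 0.07816604 0.006     ] 0.07689959058868333 0.10929944674319425 113.92716889041296 115.54151900049165
```

```bash
python3 - <<'E'
from h import *
plan(np.array([.453,.077,.22]),down(np.radians(25.2)),3)
E
```

```text
x [0.01  0.009 0.144] w [-0.0001  0.0001  0.0007] mm 29 deg 0.1
x [0.01  0.008 0.144] w [-0.0001  0.0001  0.0007] mm 29 deg 0.1
x [0.01  0.008 0.144] w [-0.0001  0.0001  0.0007] mm 29 deg 0.1
```

drive_tool([
  {"xyz": [0.01,0.008,0.144],"rotation": [0,0,0.0007]},
  {"xyz": [0.01,0.008,0.144],"rotation": [0,0,0.0007]},
  {"xyz": [0.01,0.008,0.144],"rotation": [0,0,0.0007]},
  {"xyz": [0,0,0],"rotation": [0,0,0]},
  {"xyz": [0,0,0],"rotation": [0,0,0]},
])

```text
time_s: 3.0
eef_pos: [0.453, 0.0776, 0.2205]
orientation: [-1.681, -2.653, 0.001]
contact_force: [-0.4, -0.8, 0.1]
grip_width: 1.001
gripper_force: 0.0
```

```bash
python3 - <<'E'
from h import *
c=snap('wrist','w3.png'); s=observe();print(s['eef_pos'],s['orientation'],s['time_s'])
cv2.imwrite('pics/w3c.png',cv2.resize(c['img'][100:380,150:450,::-1],None,fx=2,fy=2,interpolation=cv2.INTER_CUBIC))
E
```

```text
[0.45354386 0.07804843 0.22131547] [1.68048781e+00 2.65274617e+00 1.82020761e-03] 3.05
```

View pics/w3c.png

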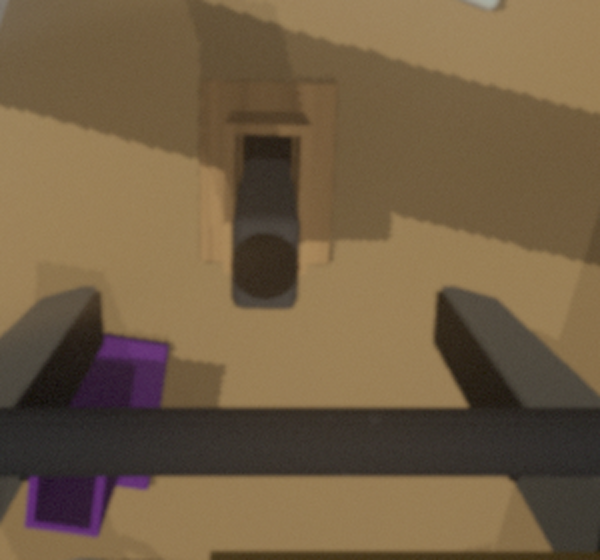

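```bash
python3 - <<'E'
from h import *
c=load('w3.png');V=lambda L:[(150+a/2,100+b/2) for a,b in L]
t=plane(c,V([(232,217),(299,217),(297,307),(233,305)]),.166);print(t.mean(0),np.linalg.norm(t[1]-t[0]),np.linalg.norm(t[2]-t[1]))
f=plane(c,V([(203,80),(337,80),(329,262),(204,260)]),.006);print(f.mean(0))
s=observe();R=Ro.from_rotvec(s['orientation']).as_matrix()
tip=plane(c,V([(102,290),(436,290)]),s['eef_pos'][2]-.008);print('tips tool', (tip-s['eef_pos'])@R)
print('tail tool',(t.mean(0)-s['eef_pos'])@R, 'foot',(f.mean(0)-s['eef_pos'])@R)
plan(np.array([t.mean(0)[0],t.mean(0)[1],.119]),down(np.radians(25.2)),4)
E
```

```text
[0.45255301 0.07814297 0.166     ] 0.023003367296347256 0.03325782043333495
[0.4535633  0.07859233 0.006     ]
tips tool [[ 0.00885656 -0.04559019  0.00791773]
 [ 0.00875962  0.04632399  0.00807434]]
tail tool [ 0.00053771 -0.0009497   0.05531366] foot [ 5.95979911e-04 -1.16817594e-04  2.15315305e-01]
x [ 0.001 -0.001  0.128] w [0.0001 0.     0.0001] mm 26 deg 0.0
x [ 0.001 -0.001  0.128] w [0.0001 0.     0.0001] mm 26 deg 0.0
x [ 0.001 -0.001  0.128] w [0.0001 0.     0.0001] mm 26 deg 0.0
x [ 0.001 -0.001  0.128] w [0.0001 0.     0.0001] mm 26 deg 0.0
```

drive_tool([
  {"xyz": [0.001,-0.001,0.128],"rotation": [0,0,0]},
  {"xyz": [0.001,-0.001,0.128],"rotation": [0,0,0]},
  {"xyz": [0.001,-0.001,0.128],"rotation": [0,0,0]},
  {"xyz": [0.001,-0.001,0.128],"rotation": [0,0,0]},
  {"xyz": [0,0,0],"rotation": [0,0,0]},
], hand=60)

```text
time_s: 3.55
eef_pos: [0.451, 0.0782, 0.117]
orientation: [-1.679, -2.653, 0.004]
contact_force: [-0.9, -0.3, 0.2]
grip_width: 0.653
gripper_force: 0.0
```

drive_tool([
  {"xyz": [0,0,0],"rotation": [0,0,0]},
  {"xyz": [0,0,0],"rotation": [0,0,0]},
  {"xyz": [0,0,0],"rotation": [0,0,0]},
  {"xyz": [0,0,0],"rotation": [0,0,0]},
  {"xyz": [0,0,0],"rotation": [0,0,0]},
], hand=0, grip_force=30)

```text
time_s: 4.05
eef_pos: [0.4518, 0.079, 0.1184]
orientation: [1.679, 2.655, 0.001]
contact_force: [-0.7, -0.5, -0.4]
grip_width: 0.266
gripper_force: 0.3
```

drive_tool([
  {"xyz": [0,0,0],"rotation": [0,0,0]},
  {"xyz": [0,0,0],"rotation": [0,0,0]},
  {"xyz": [0,0,0],"rotation": [0,0,0]},
])

```text
time_s: 4.35
eef_pos: [0.4518, 0.0791, 0.1184]
orientation: [1.678, 2.655, 0.0]
contact_force: [-0.2, -1.0, 5.7]
grip_width: 0.256
gripper_force: 29.9
```

drive_tool([
  {"xyz": [0,0,-0.06],"rotation": [0,0,0]},
  {"xyz": [0,0,-0.08],"rotation": [0,0,0]},
  {"xyz": [0,0,-0.1],"rotation": [0,0,0]},
  {"xyz": [0,0,-0.1],"rotation": [0,0,0]},
  {"xyz": [0,0,-0.1],"rotation": [0,0,0]},
])

```text
time_s: 4.85
eef_pos: [0.4509, 0.0788, 0.2061]
orientation: [-1.678, -2.655, 0.001]
contact_force: [0.3, 0.0, -1.4]
grip_width: 0.259
gripper_force: 29.9
```

drive_tool([
  {"xyz": [0,0,-0.1],"rotation": [0,0,0]},
  {"xyz": [0,0,-0.1],"rotation": [0,0,0]},
  {"xyz": [0,0,-0.04],"rotation": [0,0,0]},
  {"xyz": [0,0,0],"rotation": [0,0,0]},
  {"xyz": [0,0,0],"rotation": [0,0,0]},
])

```text
time_s: 5.35
eef_pos: [0.4508, 0.0787, 0.2529]
orientation: [-1.678, -2.654, 0.002]
contact_force: [0.2, -0.6, -1.7]
grip_width: 0.256
gripper_force: 29.9
```

```bash
python3 - <<'E'
from h import *
c=snap('scene','s4.png');t=snap('top','t4.png');s=observe();R=Ro.from_rotvec(s['orientation']).as_matrix();print(s['eef_pos'],s['grip_width'],s['gripper_force'],s['time_s'],s['contact_force'])
E=[s['eef_pos']+R@np.array([0,0,z]) for z in(-.047,.113)]
print(proj(c,E),proj(t,E))
w=snap('wrist','w4.png'); print(proj(w,E))
o=np.zeros((600,800,3),np.uint8)
u=proj(c,E).mean(0).astype(int);x,y=u-[65,100];o[:,:390]=cv2.resize(c['img'][max(y,0):max(y,0)+200,x:x+130,::-1],(390,600));print('scene crop',x,max(y,0))
o[:420,395:800]=cv2.resize(w['img'][100:380,150:420,::-1],(405,420))
cv2.imwrite('pics/c4.png',o)
E
```

```text
[0.45071267 0.07871207 0.25271298] 0.257648978695815 29.85213965177536 5.45 [ 0.31327619 -0.4316604  -0.53838539]
[[297.39868233 114.51115578]
 [295.08965445 161.03777917]] [[220.53253388 195.49865127]
 [230.69273613 209.00237527]]
[[282.04789504 316.87189949]
 [283.01132669 210.08003197]]
scene crop 231 37
```

View pics/c4.png

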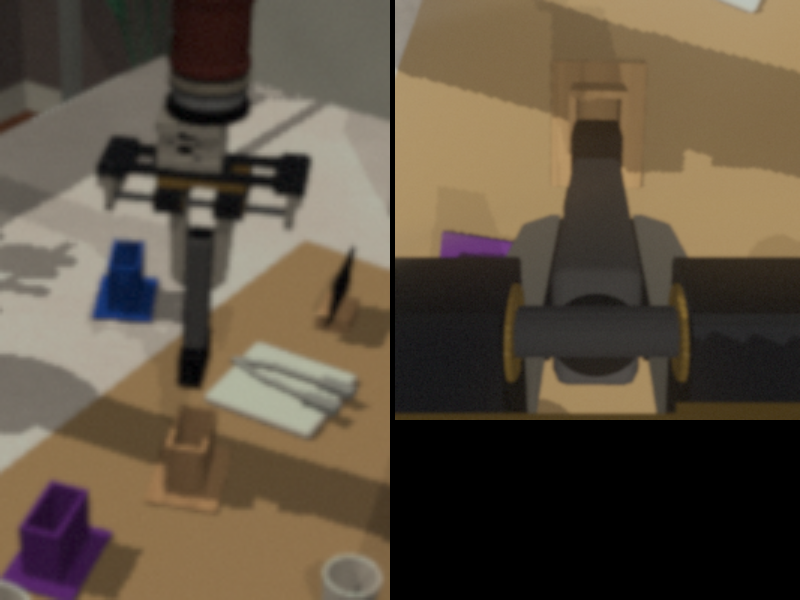

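```bash
cat >> h.py <<'E'
def aim(lab,yaw,d,pos_only=False):
    c,s=np.cos(np.radians(35)),np.sin(np.radians(35)); Z=Ro.from_euler('z',yaw,degrees=True).as_matrix()
    n=Z@np.array([-s,0,c]); y=Z@np.array([c,0,s]); z=-n; R=np.c_[np.cross(y,z),y,z]
    return np.array(lab)+n*d,R
E
python3 - <<'E'
from h import *
p,R=aim([.723,-.184,.045],2.4,.26);print(p)
plan(p,R,10)
w=load('w4.png');s=observe();Rt=Ro.from_rotvec(s['orientation']).as_matrix()
print(proj(w,[s['eef_pos']+Rt@np.array(q) for q in[(.03,-.013,.1125),(.03,.013,.1125),(.03,-.013,.0725),(.03,.013,.0725)]]))
E
```

```text
[ 0.57400094 -0.19024491  0.25797953]
x [-0.148 -0.002 -0.003] w [-0.0193 -0.0039  0.0124] mm 30 deg 4.2
x [-0.148  0.004 -0.001] w [-0.0193 -0.0039  0.0124] mm 30 deg 4.2
x [-0.148  0.009  0.001] w [-0.0193 -0.0039  0.0124] mm 30 deg 4.2
x [-0.147  0.015  0.004] w [-0.0193 -0.0039  0.0124] mm 30 deg 4.2
x [-0.146  0.02   0.007] w [-0.0193 -0.0039  0.0124] mm 30 deg 4.2
x [-0.145  0.026  0.01 ] w [-0.0193 -0.0039  0.0124] mm 30 deg 4.2
x [-0.144  0.031  0.014] w [-0.0193 -0.0039  0.0124] mm 30 deg 4.2
x [-0.143  0.035  0.017] w [-0.0193 -0.0039  0.0124] mm 30 deg 4.2
x [-0.141  0.04   0.021] w [-0.0193 -0.0039  0.0124] mm 30 deg 4.2
x [-0.139  0.044  0.026] w [-0.0193 -0.0039  0.0124] mm 30 deg 4.2
[[267.84727342 176.20533293]
 [298.43170121 176.17879199]
 [265.2004247  185.04278304]
 [300.83432729 185.01194961]]
```

drive_tool([
  {"xyz": [-0.148,-0.002,-0.003],"rotation": [-0.0193,-0.0039,0.0124]},
  {"xyz": [-0.148,0.004,-0.001],"rotation": [-0.0193,-0.0039,0.0124]},
  {"xyz": [-0.148,0.009,0.001],"rotation": [-0.0193,-0.0039,0.0124]},
  {"xyz": [-0.147,0.015,0.004],"rotation": [-0.0193,-0.0039,0.0124]},
  {"xyz": [-0.146,0.02,0.007],"rotation": [-0.0193,-0.0039,0.0124]},
])

```text
time_s: 6.0
eef_pos: [0.5127, -0.0567, 0.256]
orientation: [1.79, 2.294, 0.328]
contact_force: [0.1, -0.8, -2.2]
grip_width: 0.257
gripper_force: 29.9
```

drive_tool([
  {"xyz": [-0.145,0.026,0.01],"rotation": [-0.0193,-0.0039,0.0124]},
  {"xyz": [-0.144,0.031,0.014],"rotation": [-0.0193,-0.0039,0.0124]},
  {"xyz": [-0.143,0.035,0.017],"rotation": [-0.0193,-0.0039,0.0124]},
  {"xyz": [-0.141,0.04,0.021],"rotation": [-0.0193,-0.0039,0.0124]},
  {"xyz": [-0.139,0.044,0.026],"rotation": [-0.0193,-0.0039,0.0124]},
])

```text
time_s: 6.5
eef_pos: [0.5743, -0.191, 0.2584]
orientation: [1.838, 1.911, 0.609]
contact_force: [0.3, -0.2, -1.8]
grip_width: 0.252
gripper_force: 29.9
```

drive_tool([
  {"xyz": [0,0,0],"rotation": [0,0,0]},
  {"xyz": [0,0,0],"rotation": [0,0,0]},
  {"xyz": [0,0,0],"rotation": [0,0,0]},
  {"xyz": [0,0,0],"rotation": [0,0,0]},
])

```text
time_s: 6.9
eef_pos: [0.5748, -0.1882, 0.2596]
orientation: [1.834, 1.916, 0.609]
contact_force: [-0.5, 0.1, -2.0]
grip_width: 0.256
gripper_force: 29.9
```

```bash
python3 - <<'E'
from h import *
w=snap('wrist','w5.png');c=snap('scene','s5.png');s=observe();R=Ro.from_rotvec(s['orientation']).as_matrix();print(s['eef_pos'],s['qpos'],s['time_s'])
p,Rw=aim([.723,-.184,.045],2.4,.26);print(np.degrees(Ro.from_matrix(R.T@Rw).as_rotvec()))
u=proj(w,[.723,-.184,.045])[0];v=proj(c,s['eef_pos']+R@np.array([0,0,.05]))[0];print(u,v)
x,y=(u-[66,75]).astype(int);x=max(0,x);y=max(0,y);X,Y=(v-[65,70]).astype(int);print(x,y,X,Y)
o=np.zeros((600,800,3),np.uint8)
a=cv2.resize(w['img'][y:y+150,x:x+133,::-1],None,fx=3,fy=3,interpolation=cv2.INTER_CUBIC);b=cv2.resize(c['img'][Y:Y+150,X:X+130,::-1],None,fx=3,fy=3,interpolation=cv2.INTER_CUBIC)
o[:a.shape[0],:a.shape[1]]=a;o[:b.shape[0],400:400+b.shape[1]]=b
cv2.imwrite('pics/c5.png',o)
E
```

```text
[ 0.57489157 -0.18863426  0.25965713] [ 0.89188892  0.39073818 -0.65313018  2.01166281  0.05239974  0.23499468
  0.34195566] 7.0
[ 0.21406464 -0.09130209  0.05281607]
[281.83558389 182.67157089] [286.08843515 207.74569624]
215 107 221 137
```

View pics/c5.png

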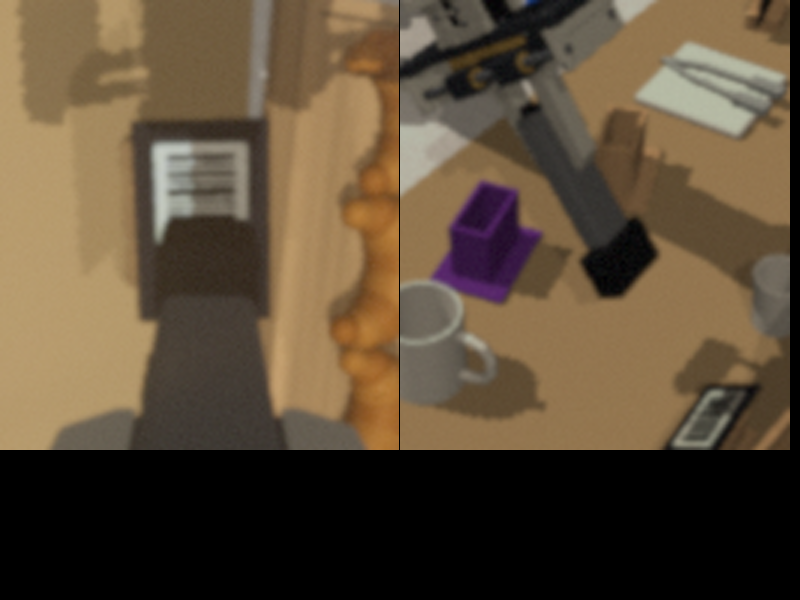

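```bash
python3 - <<'E'
from h import *
w=load('w5.png');t=load('top1.png');c=load('scene1.png')
V=lambda L:np.array([(215+a/3,107+b/3) for a,b in L])
K=V([(134,122),(267,119),(269,318),(139,319)])
o,d=ray(w,K)
for lab in([.723,-.184,.045],[.725,-.184,.045]):
    p,R=aim(lab,2.4,0);n=-R[:,2];P=o+d*((np.array(lab)-o)@n/(d@n))[:,None]
    e=[np.linalg.norm(P[1]-P[0]),np.linalg.norm(P[2]-P[3]),np.linalg.norm(P[3]-P[0]),np.linalg.norm(P[2]-P[1])]
    # diag intersection = centre
    a=np.linalg.lstsq(np.c_[P[2]-P[0],-(P[3]-P[1])],P[1]-P[0],rcond=None)[0];ctr=P[0]+a[0]*(P[2]-P[0])
    print(ctr,np.round(e,4)); 
    for v in(P[3]-P[0],P[2]-P[1]): print(' long az',np.degrees(np.arctan2(v[1],v[0])), 'slope',v[2]/np.linalg.norm(v))
q=proj(w,ctr)[0]
print('tri top',tri(w,q,t,(331.4,114.6)),'scene',tri(w,q,c,(324.5,276.8)))
s=observe();R=Ro.from_rotvec(s['orientation']).as_matrix()
print('white top',proj(w,[ctr]))
print((proj(w,[s['eef_pos']+R@np.array(q) for q in[(.03,-.013,.1125),(.03,.013,.1125),(.03,-.013,.0725),(.03,.013,.0725)]])-[215,107])*3)
c5=load('s5.png');print((proj(c5,[s['eef_pos']+R@np.array(q) for q in[(0,0,.1125),(-.03,0,.1125),(.03,0,.1125),(0.018,0,-.0475)]])-[221,137])*3+[400,0])
E
```

```text
[ 0.72340364 -0.18114828  0.045366  ] [0.057  0.0588 0.0877 0.0886]
 long az -87.3144732910112 slope 0.00348936537843385
 long az -86.32890946471727 slope 0.015530757078510725
[ 0.7240674  -0.18132053  0.04442613] [0.0571 0.059  0.0879 0.0888]
 long az -87.31447329101114 slope 0.003489365378433948
 long az -86.32890946471731 slope 0.015530757078510676
tri top (array([ 0.71857417, -0.18219123,  0.0518996 ]), np.float64(0.004481955684044344)) scene (array([ 0.72516598, -0.18148878,  0.04302941]), np.float64(0.00026592265158174004))
white top [[282.31550788 180.55378712]]
[[160.56471892 210.06547547]
 [252.29985713 210.01187063]
 [152.89863898 236.95267064]
 [259.77657331 236.89145385]]
[[631.27613585 276.28355997]
 [611.313455   298.52691199]
 [650.44776842 254.90981703]
 [549.28662675  95.06882579]]
```

```bash
python3 - <<'E'
from h import *
p,R=aim([.724,-.1825,.045],2.8,.1925);print(p)
plan(p,R,5)
E
```

```text
[ 0.61371835 -0.18789367  0.20268677]
x [-0.001 -0.001  0.069] w [ 0.0002  0.0002 -0.0003] mm 14 deg 0.1
x [-0.001 -0.001  0.069] w [ 0.0002  0.0002 -0.0003] mm 14 deg 0.1
x [-0.001 -0.001  0.069] w [ 0.0002  0.0002 -0.0003] mm 14 deg 0.1
x [-0.001 -0.001  0.069] w [ 0.0002  0.0002 -0.0003] mm 14 deg 0.1
x [-0.001 -0.001  0.069] w [ 0.0002  0.0002 -0.0003] mm 14 deg 0.1
```

drive_tool([
  {"xyz": [-0.001,-0.001,0.069],"rotation": [0.0002,0.0002,-0.0003]},
  {"xyz": [-0.001,-0.001,0.069],"rotation": [0.0002,0.0002,-0.0003]},
  {"xyz": [-0.001,-0.001,0.069],"rotation": [0.0002,0.0002,-0.0003]},
  {"xyz": [-0.001,-0.001,0.069],"rotation": [0.0002,0.0002,-0.0003]},
  {"xyz": [-0.001,-0.001,0.069],"rotation": [0.0002,0.0002,-0.0003]},
])

```text
time_s: 7.5
eef_pos: [0.6142, -0.1885, 0.2021]
orientation: [1.832, 1.922, 0.607]
contact_force: [-0.6, -0.3, -0.3]
grip_width: 0.258
gripper_force: 29.9
```

drive_tool([
  {"xyz": [0,0,0],"rotation": [0,0,0]},
  {"xyz": [0,0,0],"rotation": [0,0,0]},
  {"xyz": [0,0,0],"rotation": [0,0,0]},
  {"xyz": [0,0,0],"rotation": [0,0,0]},
  {"xyz": [0,0,0],"rotation": [0,0,0]},
])

```text
time_s: 8.0
eef_pos: [0.6135, -0.1895, 0.2029]
orientation: [1.833, 1.92, 0.607]
contact_force: [-0.3, -0.1, -0.6]
grip_width: 0.256
gripper_force: 29.9
```

```bash
python3 - <<'E'
from h import *
w=snap('wrist','w6.png');c=snap('scene','s6.png');s=observe();R=Ro.from_rotvec(s['orientation']).as_matrix();print(s['eef_pos'],s['contact_force'],s['dq'].round(3),s['time_s'])
p,Rw=aim([.724,-.1825,.045],2.8,.1925);print(np.degrees(Ro.from_matrix(R.T@Rw).as_rotvec()))
print('scan pt',s['eef_pos']+R[:,2]*.1925)
P=[s['eef_pos']+R@np.array(q) for q in[(-.03,0,.1125),(.03,0,.1125),(0,0,.1925),(.018,0,-.0475)]]
L=[np.array([.724,-.1825,.045])]
print('wr',(proj(w,P+L)-[215,107])*3)
v=proj(c,P[2])[0];X,Y=(v-[80,90]).astype(int);print('sc',(proj(c,P+L)-[X,Y])*3+[400,0],X,Y)
o=np.zeros((600,800,3),np.uint8)
a=cv2.resize(w['img'][107:257,215:348,::-1],None,fx=3,fy=3,interpolation=cv2.INTER_CUBIC);b=cv2.resize(c['img'][Y:Y+150,X:X+130,::-1],None,fx=3,fy=3,interpolation=cv2.INTER_CUBIC)
o[:a.shape[0],:a.shape[1]]=a;o[:b.shape[0],400:400+b.shape[1]]=b
cv2.imwrite('pics/c6.png',o)
E
```

```text
[ 0.61352514 -0.18946082  0.2027313 ] [-0.11221497  0.03450782 -0.56696754] [-0.004  0.004  0.002 -0.002  0.001 -0.001 -0.001] 8.1
[ 0.05613708  0.04610547 -0.1296461 ]
scan pt [ 0.72396844 -0.18421455  0.04515273]
wr [[205.9238828  406.44958993]
 [205.66820867 207.924806  ]
 [205.95837613 253.10764072]
 [204.68560361 508.11139621]
 [205.96059292 248.49045644]]
sc [[581.43213255 221.45883355]
 [618.09827438 176.11370624]
 [641.71145763 272.29461329]
 [521.84678436  24.58570065]
 [642.7800205  271.13143092]] 243 186
```

View pics/c6.png

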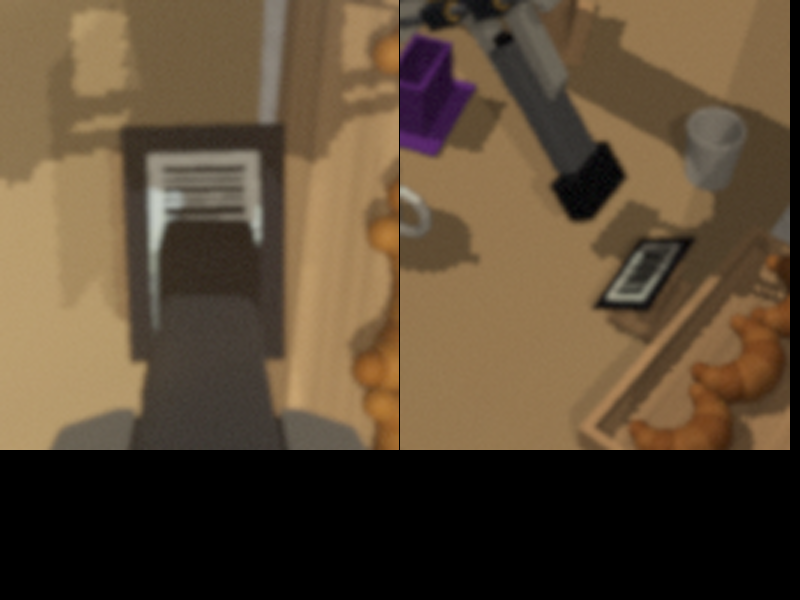

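```bash
python3 - <<'E'
from h import *
w=load('w6.png');c=load('s6.png');s=observe();R=Ro.from_rotvec(s['orientation']).as_matrix()
def box(x,y,z0,z1): return np.array([s['eef_pos']+R@np.array([a,b,z]) for z in(z0,z1) for a,b in((-x,-y),(x,-y),(x,y),(-x,y))])
lab,Rl=aim([.724,-.1825,.045],2.8,0)
card=lambda hx,hy:np.array([lab+Rl@np.array([a,b,0]) for a,b in((-hx,-hy),(hx,-hy),(hx,hy),(-hx,hy))])
o=np.zeros((600,800,3),np.uint8)
for im,x,y,ox,W in((w,225,135,0,100),(c,280,195,400,100)):
    a=cv2.resize(im['img'][y:y+150,x:x+W,::-1],None,fx=4,fy=4,interpolation=cv2.INTER_CUBIC)
    f=lambda P:np.round((proj(im,P)-[x,y]+.5)*4-.5).astype(np.int32)
    for B,col in((box(.03,.013,.0725,.1125),(0,255,0)),(box(.018,.012,-.0475,.0725),(255,255,0))):
        q=f(B); cv2.polylines(a,[q[:4],q[4:]],True,col,1); [cv2.line(a,tuple(map(int,q[i])),tuple(map(int,q[i+4])),col,1) for i in range(4)]
    cv2.polylines(a,[f(card(.045,.03)),f(card(.035,.02))],True,(0,0,255),1)
    o[:a.shape[0],ox:ox+a.shape[1]]=a
cv2.imwrite('pics/ov.png',o)
E
```

View pics/ov.png

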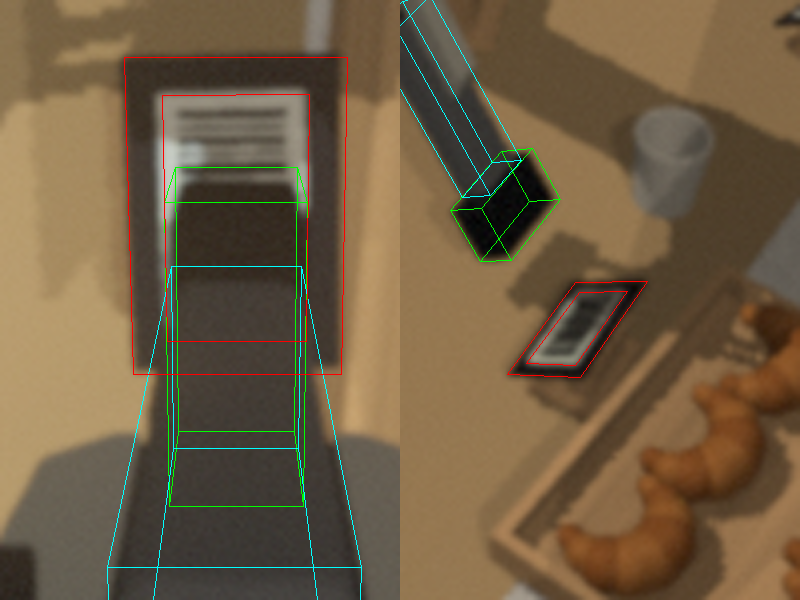

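```bash
python3 - <<'E'
from h import *
s=observe();R=Ro.from_rotvec(s['orientation']).as_matrix()
def box(dx,dy): return np.array([s['eef_pos']+R@np.array([a+dx,b+dy,z]) for z in(.0725,.1125) for a in(-.03,.03) for b in(-.013,.013)])
c=load('s6.png')
hull=lambda im,dx,dy:cv2.convexHull(proj(im,box(dx,dy)).astype(np.float32))
ctr=lambda h:np.array([cv2.moments(h)['m10'],cv2.moments(h)['m01']])/cv2.moments(h)['m00']
h0=hull(c,0,0)
g=cv2.cvtColor(c['img'],cv2.COLOR_RGB2GRAY); roi=np.zeros_like(g);cv2.fillConvexPoly(roi,cv2.convexHull((ctr(h0)+(h0[:,0]-ctr(h0))*1.5).astype(np.int32)),1)
for th in(28,35,42):
    m=((g<th)&(roi>0)).astype(np.uint8);n,l,st,ce=cv2.connectedComponentsWithStats(m);k=1+np.argmax(st[1:,4])
    print(th,st[k],ce[k],'pred',ctr(h0),cv2.contourArea(h0),cv2.boundingRect(h0),'per mm x',(ctr(hull(c,.001,0))-ctr(h0)),'y',(ctr(hull(c,0,.001))-ctr(h0)))
E
```

```text
28 [295 234  22  25 301] [305.76744186 246.98671096] pred [306.00060051 245.89481252] 483.52701861201786 (292, 231, 28, 29) per mm x [ 0.20742348 -0.24950622] y [ 0.30014014 -0.01928663]
35 [294 234  23  25 323] [305.625387  246.9380805] pred [306.00060051 245.89481252] 483.52701861201786 (292, 231, 28, 29) per mm x [ 0.20742348 -0.24950622] y [ 0.30014014 -0.01928663]
42 [294 234  23  25 340] [305.57352941 246.82941176] pred [306.00060051 245.89481252] 483.52701861201786 (292, 231, 28, 29) per mm x [ 0.20742348 -0.24950622] y [ 0.30014014 -0.01928663]
```

drive_tool([
  {"xyz": [0.009,-0.001,0],"rotation": [0,0,0]},
  {"xyz": [0.008,-0.001,0],"rotation": [0,0,0]},
  {"xyz": [0,0,0],"rotation": [0,0,0]},
  {"xyz": [0,0,0],"rotation": [0,0,0]},
  {"xyz": [0,0,0],"rotation": [0,0,0]},
])

```text
time_s: 8.6
eef_pos: [0.6131, -0.1858, 0.2021]
orientation: [1.833, 1.921, 0.607]
contact_force: [-0.6, -0.4, -0.9]
grip_width: 0.255
gripper_force: 29.9
```

drive_tool([
  {"xyz": [0,0,0],"rotation": [0,0,0]},
  {"xyz": [0,0,0],"rotation": [0,0,0]},
  {"xyz": [0,0,0],"rotation": [0,0,0]},
  {"xyz": [0,0,0],"rotation": [0,0,0]},
  {"xyz": [0,0,0],"rotation": [0,0,0]},
])

```text
time_s: 9.1
eef_pos: [0.6131, -0.1858, 0.2021]
orientation: [1.833, 1.921, 0.607]
contact_force: [-0.1, -1.1, -1.0]
grip_width: 0.258
gripper_force: 29.9
```

```bash
python3 - <<'E'
from h import *
s=observe();R=Ro.from_rotvec(s['orientation']).as_matrix();print(s['eef_pos']+R[:,2]*.1925,s['dq'].round(3),s['gripper_force'])
print(hand_in())
E
```

```text
[ 0.72349356 -0.18050345  0.044511  ] [ 0.    -0.001  0.002  0.001  0.001 -0.001 -0.001] 29.852614402770996
the job is handed in; nothing more can be done
None
```

I handed the job in at about 9 s: the gripper holds the scanner steady, square to the croissant label about 8 cm from its middle. By my measurements the aim is within about 3 mm, and I saw no sign of contact with the trays, stands or anything else.

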